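Start the jar shaker at full speed

ROBOT

A 6-joint arm with a two-finger parallel gripper is mounted at the origin on the work surface. World frame = base frame: x ahead of the robot, y to its left, z up, the work surface at z = 0. Lengths are in mm, angles in rad, forces in N, time in s.
With the tool pointing down it reaches from about 300 to 775 mm from the base axis. Payload 14.6 kg.
Tool frame: the origin (TCP) lies on the centre line of the jaws, within the pads' length; the fingertips stand 19 mm ahead of it and the grasp point (between the pads) is the TCP (bot.tip_reach is the distance from the TCP to the fingertips, in mm); y points along the fingers, x is the direction in which the jaws open and shut, and the axes are right-handed (so a half turn about y gives the same grasp; the last joint's range is limited). The gripper opens to 85 mm and grips with 20 to 120 N. Pads are 22 mm wide; open, the fingers measure 114 mm over their backs; the gripper's body (76 mm by 85 mm) begins 54 mm behind the grasp point. The pads swing forward as they close: fully open they stand 13 mm farther back than shut.
Start: joints at [-1.269, 0.3, 1.521, -0, 1.321, -0.067], TCP at [198.266, -513.011, 250.281] pointing down, gripper open.
Joint ranges: [-3.03, 3.03], [-0.79, 2.21], [0.23, 2.52], [-1.04, 4.18], [0, 3.07], [-2.55, 2.55]. Speed limits (rad/s): [2.22, 2.22, 2.57, 3.14, 3.14, 3.14].

INTERFACE

Orientations are given as a unit quaternion [w, x, y, z].
In Python, from rig import bot gives the robot as it stands. Calls block until the motion is done:
- bot.move_to(position, orientation): joint-space move of the TCP to a pose.
- bot.servo_line(position, attitude=None, speed=150, until_force=None): straight line of the TCP; attitude=None keeps the orientation; speed is the mean speed in mm/s. With until_force (N) it stops when the force on the tool has changed by that much, and returns True; else False.
- bot.move_joints(angles): joint-space move.
- bot.move_gripper(opening, grip_force=None): finger opening in mm; grip_force is the grip in N (None keeps the last); returns when the fingers have stopped.
- bot.dwell(seconds).
- bot.ik(position, orientation): joint angles nearest the present ones, or None.
- bot.read_state(): the state.
- bot.read_camera(name): name is "scene" or "top"; returns a dict with "image" (420x560x3 uint8, blue, green, red), "depth" (420x560 float32, mm along the optical axis (not along the pixel's ray), 0 where there is no reading), "fovy" (degrees; the focal length in pixels is half the picture's height over the tangent of half this angle, whatever the lens; pixels are square), "cx", "cy" (the principal point, pixels), "eye" and "attitude" of the camera in the world. Camera axes: x right, y down, z forward; pixel columns grow to the right and rows downward; lengths in mm; the calibration is good to about 2 mm. A picture is of the moment at which its call begins.
A pose or a line that the arm cannot do raises bot.MotionError and nothing moves.
- bot.finish_job(): hands the job in, once; it reports no verdict.
The state is a dict: "clock": time; "joint_positions": joint angles; "qvel": joint speeds; "effort": joint torques, N m; "ee_pos": TCP position; "tool_rot": TCP orientation; "ft_force": force on the tool from outside, world axes, zero at the start; "moment": the same for the moment, N m; "grip_width": finger opening in mm.
Only numpy, scipy, OpenCV 4.12 (cv2) and the standard library are available. Lean on these libraries where they do the work, as an engineer would, in place of code of your own. Each camera call takes 0.05 s, during which the arm holds its last target. There are 200 camera calls.

TASK

Start the jar shaker at full speed: with your fingertips, push its black speed lever away from the machine's front, past the first click (slow) and on until it rests against the second stop (fast), and only then press the round start button fully in and let it come back out. Push firmly but do not ram the controls, and leave the jars on the tray and the bottle and beaker beside the machine standing where they are.

Things in the scene. Friction and masses are not known exactly. Their poses are not given: they have to be found in the camera images.
- shaker: White box fixed to the bench: 200 mm (x) by 420 mm (y), deck 70 mm above the bench. Origin: centre of its underside, on the bench; z up; front = long side at -x. A 16 mm high steel tray on the deck's +y half (y over 13 mm) holds the jars; on the -y half are the lever (y = -60 mm) and start button (x = -10, y = -145 mm). A push of over 45 N by the robot on lever, button or deck is ramming.
- lever (a joint): Lever position in m, along the shaker's +x: 0 = off (lever at shaker x = -30 mm), 0.030 = first detent, where it clicks in and stays, 0.060 = second, hard stop. Leaving off, and again leaving the first detent, takes about 10 N (greatest near 0.007 and 0.038); beyond 0.048 a spring carries it home and keeps it there, short of that it springs back to the detent. Starts at off.
- lever_top (a point): Top centre of the speed lever, moving with it: a black upright tab 10 mm thick along the slide (shaker's x) and 30 mm wide (y); its upright faces reach from 2 mm above the deck up to this point, 36 mm above the deck (106 mm above the bench). The deck around it is bare.
- start (a joint): Travel of the start button in m: 0 = out, 0.006 = fully in; it is pressed straight down, takes about 5 N at the bottom, and springs back when let go.
- start_top (a point): Centre of the top face of the start button, a round plain steel button 32 mm across in a grey collar 48 mm across; the face is 22 mm above the deck (92 mm above the bench) and 10 mm above its collar when out.
- jar_a: Loose lidded amber glass jar standing in the tray, 68 mm across, 100 mm tall, its foot 75 mm above the bench. Origin: centre of its underside. Leave alone.
- jar_b: Loose lidded green glass jar standing in the tray, same sizes as the amber one. Origin: centre of its underside. Leave alone.
- bottle: Loose amber bottle with a black cap standing on the bench beyond the machine's -y end, 44 mm across, 110 mm tall. Origin: centre of its underside. Leave alone.
- beaker: Loose open steel beaker standing on the bench behind the machine (its +x side), 64 mm across, 70 mm tall. Origin: centre of its underside. Leave alone.

How it is judged:
By the outcome, as a careful person would: the job done as asked, in the order asked, and still so for the second after the job is handed in, with the robot touching nothing.
It also fails if it takes over 43 s, if anything falls off the work surface, if the arm or the gripper's body presses on something with over 40 N, if the wrist force passes 120 N, or if a joint passes its speed limit or range.

## Working session

There is one attempt and no reset: what is moved stays moved. The work goes in short steps, each a Python script; the robot and the scene stay as the last script left them, time stands still between calls to the robot, and variables do not carry over. Pictures are saved under pics/ and viewed, about 8 in all and at most 12, crops included, and the job is handed in when it is done.

```bash
mkdir -p pics; ls; python3 - <<'E'
from rig import bot
import cv2,numpy as np
for n in("top","scene"):
    c=bot.read_camera(n); cv2.imwrite(f"pics/{n}0.png",c["image"]); np.savez(f"{n}0.npz",**c)
    print(n,c["fovy"],c["cx"],c["cy"],c["eye"],c["attitude"])
s=bot.read_state();print(s["clock"],s["tool_rot"],bot.tip_reach)
E
```

```text
pics
top 47.70635267075512 276.55357139618934 210.6663461690606 [ 551.89177336   32.49079169 1153.20249645] [-0.02910675  0.71453278 -0.69851358  0.02597072]
scene 53.514939697759424 288.0500519013893 206.27293914946497 [1059.64129623  730.60896427  645.60901302] [-0.12834367  0.23259174  0.84914127 -0.45649543]
0.1 [ 0.58344108 -0.58297185  0.40013936 -0.39953575] 19.0
```

View pics/top0.png

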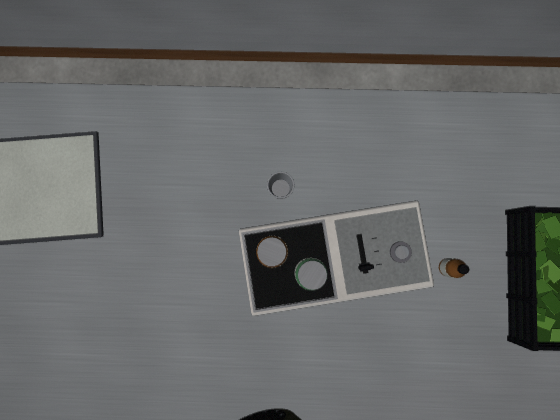

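View pics/scene0.png

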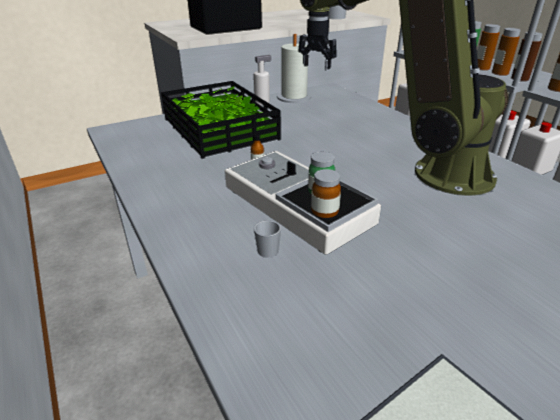

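The top view shows the shaker with its front toward the robot and a slight yaw. Its corners are at about (240,230), (418,202), (433,286) and (254,314). The lever is at (366,267) with its slot running up to (360,235), and the button is at (401,252). The scene view confirms the jars in the tray, the beaker behind the machine and the bottle beyond its -y end.

```bash
cat > h.py <<'E'
import numpy as np,cv2
from scipy.spatial.transform import Rotation as R
def rot(q): return R.from_quat(np.roll(q,-1))
def rays(c,uv):
    f=c["image"].shape[0]/2/np.tan(np.radians(float(c["fovy"]))/2)
    uv=np.atleast_2d(uv).astype(float)
    return rot(c["attitude"]).apply(np.c_[(uv[:,0]-c["cx"])/f,(uv[:,1]-c["cy"])/f,np.ones(len(uv))])
def plane(c,uv,z):
    d=rays(c,uv); return c["eye"]+d*((z-c["eye"][2])/d[:,2])[:,None]
def cloud(c):
    h,w=c["depth"].shape; v,u=np.mgrid[:h,:w]
    return (c["eye"]+rays(c,np.c_[u.ravel(),v.ravel()])*c["depth"].reshape(-1,1)).reshape(h,w,3)
E
python3 - <<'E'
from h import *
c=dict(np.load("top0.npz")); P=cloud(c); im=c["image"]
m=((P[...,2]>58)&(c["depth"]>0)).astype(np.uint8); m[:,:225]=0;m[:,445:]=0;m[:190]=0;m[330:]=0
cn=max(cv2.findContours(m,0,cv2.CHAIN_APPROX_NONE)[0],key=cv2.contourArea)[:,0]
W=plane(c,cn,70)[:,:2].astype(np.float32)
r=cv2.minAreaRect(W); print(r, "expect 200x420; deck z",np.median(P[280,380:420,2]))
b=cv2.boxPoints(r); e=[b[1]-b[0],b[2]-b[1]]; L=max(e,key=np.linalg.norm); L=L*np.sign(L[1]); y=L/np.linalg.norm(L); x=np.array([y[1],-y[0]]); o=np.array(r[0])
print("o",o,"x",x,"yaw",np.degrees(np.arctan2(x[1],x[0])))
print("pred lever",o-30*x-60*y,"pred button",o-10*x-145*y)
# direct: high points near lever / button
for nm,lo,hi,p in(("lever",98,112,o-30*x-60*y),("button",86,98,o-10*x-145*y)):
    k=(abs(P[...,2]-(lo+hi)/2)<(hi-lo)/2)&(np.linalg.norm(P[...,:2]-p,axis=2)<40)
    q=P[k]; print(nm,len(q),q.mean(0),(q.min(0)+q.max(0))/2, ((q[:,:2]-o)@np.c_[x,y]).mean(0))
print("button local from px",(plane(c,[401,252],92)[0,:2]-o)@np.c_[x,y])
cv2.imwrite("pics/crop.png",cv2.resize(im[195:320,230:475],None,fx=3,fy=3,interpolation=2))
E
```

```text
((533.5529174804688, -97.62106323242188), (198.95176696777344, 417.8604431152344), 10.38120174407959) expect 200x420; deck z 70.70635216958249
o [533.55291748 -97.62106323] x [0.9836306  0.18019645] yaw 10.381203
pred lever [ 514.85578537 -162.04479408] pred button [ 549.84509659 -242.04946208]
lever 63 [ 515.03761273 -161.75918929  105.76323227] [ 515.2470679  -161.89418674  105.70150651] [-29.76968284 -59.75183109]
button 167 [ 549.70960746 -241.23910118   92.20023275] [ 548.66303548 -241.3779802    91.87285215] [  -9.98724585 -144.17847466]
button local from px [ -10.84264604 -143.43238731]
```

View pics/crop.png

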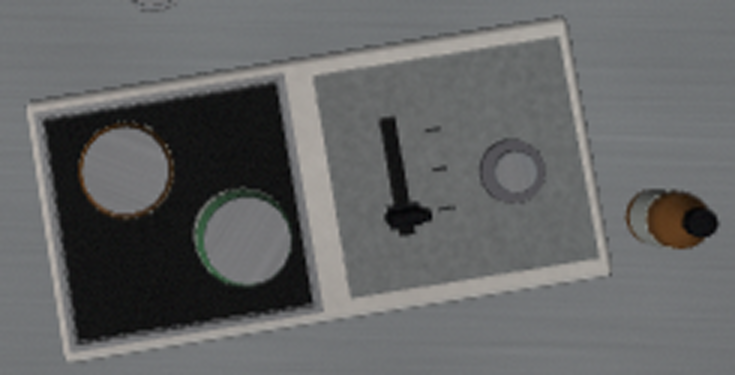

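The crop shows the lever cap at about (405,217) and the button at about (517,170). Direct depth readings of both agree with the fitted frame to about 1 mm. Next I close the fingers, drop in front of the lever and feel for contact.

```bash
cat >> h.py <<'E'
from rig import bot
o=np.array([533.7,-97.2]); yaw=np.radians(10.38)
X=np.array([np.cos(yaw),np.sin(yaw),0]); Y=np.array([-X[1],X[0],0])
def w(x,y,z): return np.r_[o,0]+x*X+y*Y+np.array([0,0,z])
def loc(p): d=np.asarray(p)-np.r_[o,0]; return np.round([d@X,d@Y,d[2]],1)
def quat(s=1):
    a=s*Y; b=np.array([0,0,-1.]); return np.roll(R.from_matrix(np.c_[a,b,np.cross(a,b)]).as_quat(),1)
def st(t=""):
    s=bot.read_state(); f=np.asarray(s["ft_force"]); print(t,round(s["clock"],2),loc(s["ee_pos"]),"F",np.round([f@X,f@Y,f[2]],1),s["grip_width"])
E
python3 - <<'E'
from h import *
q0=np.array(bot.read_state()["joint_positions"])
c=[(abs(np.array(j)-q0).max(),s) for s in(1,-1) if (j:=bot.ik(w(-65,-60,200),quat(s))) is not None]
print(c); q=quat(min(c)[1])
bot.move_gripper(0); st("shut")
bot.move_to(w(-65,-60,200),q); st("above")
print(bot.servo_line(w(-65,-60,105),speed=80,until_force=8)); st("down")
print(bot.servo_line(w(-35,-60,105),speed=20,until_force=4)); st("contact")
c=bot.read_camera("scene"); cv2.imwrite("pics/s1.png",cv2.resize(c["image"][110:290,200:420],None,fx=3,fy=3))
E
```

```text
[(np.float64(2.093483074604344), 1), (np.float64(1.048109578985449), -1)]
shut 0.87 [-404.8 -348.6  250.3] F [ 0.1 -0.9 -0.1] -5.581783223274152e-05
above 2.51 [-65.3 -60.7 200.1] F [-0.5 -0.8 -0. ] 0.30308551662902916
False
down 3.85 [-64.8 -60.1 105.5] F [ 0.1  0.4 -0.9] 0.3613587172180367
True
contact 4.8 [-46.4 -59.9 104.6] F [-3.7 -0.3  2.2] -0.30023652110173
```

View pics/s1.png

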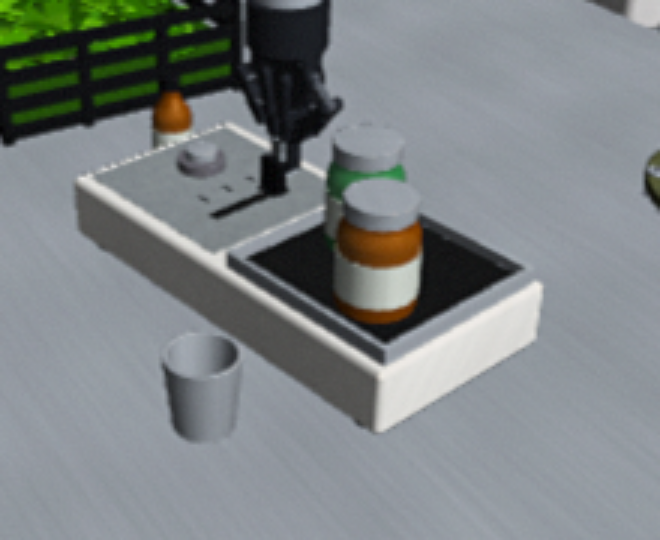

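Contact came at x = -46.4, as predicted, with the fingertips against the lever's front face and clear of the jars. Now the push.

```bash
python3 - <<'E'
from h import *
for x in(-36,-16,-6,4,10.5):
    h=bot.servo_line(w(x,-60,105),speed=25,until_force=22); st(f"{x} {h}")
    if h: break
bot.dwell(.3); st("held")
h=bot.servo_line(w(15,-60,105),speed=12,until_force=8); st(f"seat {h}")
bot.servo_line(w(-5,-60,105),speed=60); bot.servo_line(w(-8,-60,190),speed=150); st("up")
bot.move_to(w(-120,-130,230),bot.read_state()["tool_rot"])
c=bot.read_camera("top"); np.savez("top1.npz",**c); P=cloud(c)
k=(abs(P[...,2]-105)<7)&(np.linalg.norm(P[...,:2]-w(0,-60,0)[:2],axis=2)<60)
print("lever top",len(P[k]),loc(P[k].mean(0)))
cv2.imwrite("pics/t1.png",cv2.resize(c["image"][180:330,220:480],None,fx=3,fy=3)); st()
E
```

```text
-36 False 5.42 [-36.7 -59.8 104.4] F [-6.1 -0.4  0.1] 0.02187999857832364
-16 False 6.38 [-16.1 -60.  105. ] F [-2.4  0.4  0.3] 0.024381491160728245
-6 False 6.92 [ -6.3 -60.  105. ] F [-5.7  1.2  4.1] -0.12489720720674036
4 False 7.47 [  4.1 -59.9 104.9] F [ 1.1 -0.5 -0.5] -0.0453748440453108
10.5 False 7.88 [ 10.6 -60.  104.9] F [-0.6  0.1 -0.1] -0.04472406062093514
held 8.18 [ 10.5 -60.  105. ] F [ 0.6 -0.5 -0.6] 0.26568055602511026
seat True 8.5 [ 12.6 -59.9 104.6] F [-1.8 -1.1  0.9] 0.11838644257707728
up 9.66 [ -8.2 -59.8 189.1] F [ 0.5  0.5 -0.5] 0.2566370140868504
lever top 61 [ 29.7 -59.8 106. ]
 10.32 [-119.8 -129.7  229.2] F [0.5 0.1 0.1] -0.5033675548849843
```

View pics/t1.png

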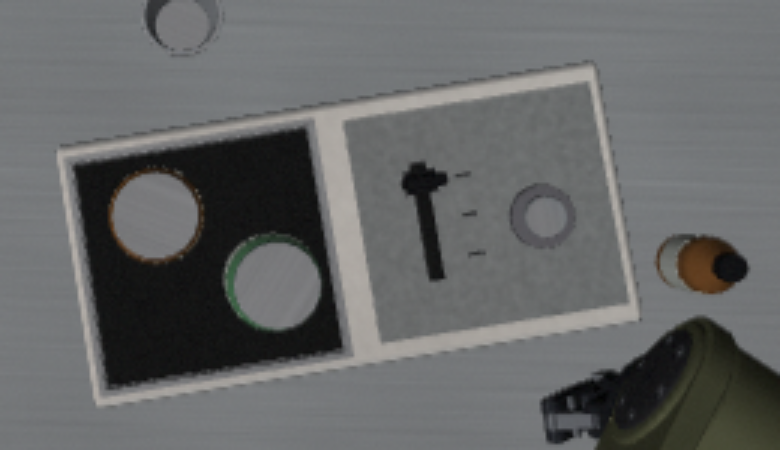

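The lever now reads x = +29.7 mm, which is 60 mm of travel at the second stop, at (424,181) in the view. Nothing else has moved. Now the button at (542,215).

```bash
python3 - <<'E'
from h import *
q=quat(-1)
bot.move_to(w(-10,-144.5,150),q); 
bot.servo_line(w(-10,-144.5,115),speed=80,until_force=8); bot.dwell(.2); st("above")
h=bot.servo_line(w(-10,-144.5,106),speed=15,until_force=14); st(f"106 {h}")
if not h: h=bot.servo_line(w(-10,-144.5,100),speed=12,until_force=14); st(f"100 {h}")
bot.dwell(.3); st("held")
bot.servo_line(w(-10,-144.5,150),speed=60); bot.servo_line(w(-10,-144.5,200))
bot.move_to(w(-120,-130,230),q); bot.dwell(.3)
c=bot.read_camera("top"); P=cloud(c)
k=(abs(P[...,2]-105)<7)&(np.linalg.norm(P[...,:2]-w(0,-60,0)[:2],axis=2)<60)
print("lever",loc(P[k].mean(0)))
k=np.linalg.norm(P[...,:2]-w(-10,-145,0)[:2],axis=2)<11; print("button z",np.median(P[k][:,2]))
P0=cloud(dict(np.load("top0.npz"))); d=abs(P[...,2]-P0[...,2])>8; d[:170]=0;d[320:]=0;d[:,:225]=0;d[:,475:]=0
v,u=np.nonzero(d); print("changed px",len(u), np.c_[u,v][::25].tolist())
cv2.imwrite("pics/t2.png",cv2.resize(c["image"][160:330,220:480],None,fx=3,fy=3)); st()
E
```

```text
above 11.71 [  -9.8 -144.6  115.5] F [ 0.4 -0.5  1.8] -0.19242590842458754
106 False 12.46 [  -9.9 -144.6  106.2] F [-0.2  0.3  3.8] 0.14886906292045102
100 True 12.77 [  -9.9 -144.6  105. ] F [-2.2  1.3  7.7] 0.10869576629565925
held 13.07 [  -9.8 -144.6  105. ] F [-2.6  2.1  8.7] 0.12449305862307355
lever [ 29.7 -60.2 105.9]
button z 92.67551908764631
changed px 2371 [[383, 170], [241, 176], [470, 179], [232, 185], [474, 189], [277, 197], [388, 202], [358, 208], [240, 213], [362, 220], [407, 227], [324, 232], [378, 237], [364, 239], [443, 240], [360, 242], [420, 247], [331, 253], [430, 259], [372, 264], [361, 266], [365, 267], [372, 268], [356, 275], [332, 279], [450, 286], [448, 288], [451, 289], [458, 290], [462, 291], [458, 292], [454, 293], [450, 294], [447, 295], [441, 296], [466, 296], [456, 297], [443, 298], [468, 298], [450, 299], [434, 300], [459, 300], [436, 301], [461, 301], [437, 302], [462, 302], [429, 303], [454, 303], [324, 304], [439, 304], [464, 304], [429, 305], [454, 305], [386, 306], [439, 306], [464, 306], [425, 307], [450, 307], [231, 308], [430, 308], [455, 308], [408, 309], [433, 309], [458, 309], [410, 310], [435, 310], [460, 310], [410, 311], [435, 311], [460, 311], [406, 312], [431, 312], [456, 312], [402, 313], [427, 313], [452, 313], [400, 314], [425, 314], [450, 314], [236, 315], [418, 315], [443, 315], [468, 315], [412, 316], [437, 316], [462, 316], [411, 317], [436, 317], [461, 317], [409, 318], [434, 318], [459, 318], [404, 319], [429, 319], [454, 319]]
 15.34 [-119.6 -129.9  229.5] F [-0.1  0.1 -0.3] 0.04526708777755412
```

View pics/t2.png

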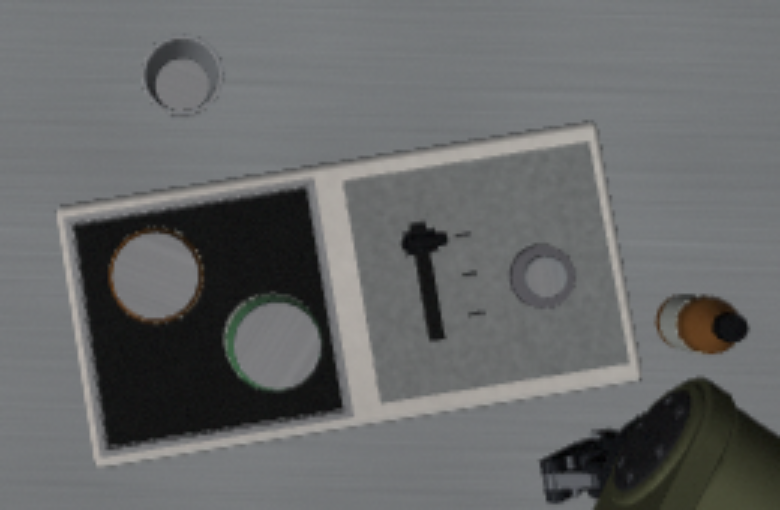

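The lever is still at the second stop and the button is back out (92.7 mm, against 92 mm nominal). The press stopped with the tips at 86.0 mm, the button's bottom, and the force jumped there. The jars, bottle and beaker are where they were.

```bash
python3 -c "
from rig import bot
bot.finish_job()"
```

```text
the job is handed in; nothing more can be done
```

I pushed the lever with closed fingertips past the first click to the second stop, then pressed the start button fully in and let it come back out. I handed the job in at about 15 s on the robot's clock; the hand-in gives no verdict.

- **Lever:** after the push the top camera measured it at shaker x = +29.7 mm, which is 60 mm of travel. It read the same after the button press. The highest push force I read, between steps, was about 6 N. The push had a 22 N stop that never tripped. A last 8 N seating touch did trip, against the stop.
- **Button:** the press stopped on the 14 N force limit with the fingertips 86.0 mm above the bench, which is 6 mm of travel. It held there at about 9 N. After release the face measured 92.7 mm, so it is back out.
- **Surroundings:** the jars, bottle and beaker look unmoved in the last picture, and the arm was clear of everything.
- **Less certain:** an automatic before/after depth comparison was not conclusive. Besides the lever and the arm it flagged scattered pixels, seemingly edge noise, so I judged the loose objects by eye. Full button travel is inferred from tip height and force, since I had no direct reading of the joint.

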